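Index the block carrier and fire the punch gun

TASK

Push the blue carrier along its rail until the detent roller clicks in, with the wood block in front of the nose of the orange punch gun. Then squeeze the gun's red trigger fully home against its grip, hold it there for a moment, and let it spring back; never squeeze it while the carrier is out of the detent. Leave the carrier clicked in and do not disturb the things lying round about.

Things in the scene. Friction and masses are not known exactly. Their poses are not given: they have to be found in the camera images.
- rail: aluminium slide rail with two steel runners, 60x420x22 mm, fixed to the bench; origin on the bench under its centre line, 170 mm from its right (-y) end and 250 mm from its left (+y) end; its y axis runs along the rail, x points away from the robot to the rear. Black end stops at both ends.
- carrier (a joint): place of the carrier along the rail's +y (m), measured from the rail's origin; runs from -0.097 (right end stop) to 0.177 (left end stop)
- carrier_mark (a point): point on the front (-x) edge of the blue carrier, midway between its two steel ribs, 28 mm above the bench, axes as the rail. The carrier is a 70x120x12 mm plate (x by y) on the rail, top at 34 mm, that carries a brown wood block (58x82x36 mm, top at 70 mm). It slides with a few newtons and takes about 8 N to click into the detent
- push_left (a point): middle of the outer face of the upright blue tab at the carrier's left (+y) end, 62 mm above the bench, axes as the rail; the tab is 50 mm wide across the rail, 8 mm thick, top at 78 mm; push here along the rail's -y
- push_right (a point): the same point on the carrier's right (-y) end tab; push here along +y of the rail
- gun: orange and black punch gun (a pistol-shaped hand tool) on its side in a fixed saddle in front of the rail, base plate 160x90x10 mm; origin under the plate's centre, axes as the rail. The barrel (45 mm across, axis 55 mm and top 78 mm above the bench) runs along +x to the nose; the black grip sticks out level to -y, to y = -0.124. Under the nose is the brass spring roller of the detent
- station (a point): where carrier_mark is (in the directions of the rail's y) when the roller is clicked into the notch between the ribs and the block is in front of the nose; on the gun, 89 mm ahead (+x) of its origin, 28 mm above the bench
- nose (a point): tip of the gun's nose, 55 mm above the bench; the steel punch pin comes out here toward the block as the trigger is squeezed
- grip_back (a point): middle of the rear (-x) face of the grip, 68 mm out (-y) from the barrel's axis, 55 mm above the bench; the grip is 28 mm thick in x and reaches from 40 to 70 mm above the bench
- trigger_face (a point): middle of the front (+x) face of the red trigger, 24 mm high in z, across from grip_back: 56 mm ahead of it when released, about 44 mm when fully squeezed; 55 mm above the bench; it turns with the trigger
- trigger (a joint): angle of the sprung trigger (rad): 0 released, 0.26 squeezed fully home; its hinge is upright and lies 44 mm toward the barrel from trigger_face; it takes about 8 N at trigger_face to hold it home
- tape_measure: yellow and black tape measure, 38x79x63 mm; a bystander, origin at its underside
- marker_1: white and red marker pen, 135 mm long; a bystander, origin at its underside
- try_square: try square, wooden stock and steel blade, 200x115 mm; a bystander, origin at its underside
- masking_tape: roll of masking tape, 100 mm across; a bystander, origin at its underside
- glue_tube: white glue tube, 166 mm long; a bystander, origin at its underside
- sanding_block: cork sanding block, 61x105x32 mm; a bystander, origin at its underside
- pencil_1: red pencil, 142 mm long; a bystander, origin at its underside

How it is judged (in metres and radians):
On the way, in this order (a step that is already met when the one before it is completed fails the run):
1. the carrier is clicked into the detent, at rest, with the trigger still released (y of carrier_mark in the frame of station between -0.004 and 0.004 m and velocity of joint carrier between -0.01 and 0.01 m/s and value of joint trigger below 0.05 rad), for 0.2 s.
2. the trigger is squeezed fully home with the carrier in the detent (y of carrier_mark in the frame of station between -0.004 and 0.004 m and value of joint trigger above 0.22 rad), for 0.2 s.
At the end, for the whole second after the job is handed in: the carrier rests in the detent (carrier_mark within 4 mm of station along the rail) and the trigger has sprung back (below 0.03 rad) (y of carrier_mark in the frame of station between -0.004 and 0.004 m and velocity of joint carrier between -0.01 and 0.01 m/s and value of joint trigger below 0.03 rad); the robot touches nothing.
It fails at once if the trigger is squeezed (beyond 0.1 rad) while the carrier is out of the detent (value of joint trigger above 0.1 rad and not (y of carrier_mark in the frame of station between -0.004 and 0.004 m)).
It fails at once if a bystander is moved by more than 30 mm (distance of any of tape_measure, marker_1, try_square, masking_tape, glue_tube, sanding_block, pencil_1 from where it was at the start of the episode above 0.03 m).
It also fails if it takes over 43 s, if anything falls off the work surface, if the arm or the gripper's body presses on something with over 40 N, if the wrist force passes 120 N, or if a joint passes its speed limit or range.

ROBOT

A 6-joint arm with a two-finger parallel gripper is mounted at the origin on a cart in front of the work surface, level with it; the furniture and walls round the work are solid. World frame = base frame: x ahead of the robot, y to its left, z up, the work surface at z = 0. Lengths are in m, angles in degrees, forces in N, time in s.
With the tool pointing down it reaches from about 0.3 to 0.75 m from the base axis. Payload 8.5 kg.
Tool frame: the origin (TCP) lies midway between the tips of the shut fingers; the grasp point (between the pads) lies 19 mm behind it; z points along the fingers, y is the line along which they close (so a half turn about z gives the same grasp; the last joint's range is limited). The gripper opens to 85 mm and grips with 20 to 120 N. Pads are 22 mm wide; open, the fingers measure 114 mm over their backs; the gripper's body (76 mm by 85 mm) begins 54 mm behind the grasp point. The pads swing forward as they close: fully open they stand 13 mm farther back than shut.
Start: joints at [-84.7, 21.807, 74.336, -0, 83.858, -12.336], TCP at [0.167, -0.524, 0.231] pointing down, gripper open.
Joint ranges: [-178.18, 178.18], [-50.72, 133.34], [12.68, 142.11], [-81.47, 261.47], [9.98, 163.14], [-165.26, 165.26]. Speed limits (degrees/s): [136.94, 136.94, 180, 180, 180, 180].

INTERFACE

Orientations are given as a 3x3 rotation matrix whose columns are the frame's x, y, z axes.
In Python, from rig import observe, optics, order, spotter gives the robot as it stands.
- The arm moves only by the tool move_arm, never from a script. Its argument "series" is text: rows parted by semicolons, each of 5 numbers parted by spaces: the shift along the tool's x, y, z in cm, then the turn about the tool's z in degrees, then the opening, from -1 (shut) to 1 (fully open). A call has 1 to 8 rows; each row is the pose to reach, as a shift and turn from the pose commanded when the call began, along the tool's axes at that moment; what a row does not reach only later rows make up. A row lasts 1/8 s, in which the tool goes at most 62.5 mm and 10.7 degrees, less where a joint would pass 70% of its speed; a pose out of reach is approached as far as the arm can. A call with a gripper value outside its range is refused whole. The fingers move at their own pace and stop on an object; "force" is the grip in N (left out, the last holds). Time passes only in rows, so rows that repeat a pose let the fingers close. It gives the time, the measured TCP pose, the force, the opening and the grip force at its end, in the units of the state.
- observe(): the state, without advancing time (a new reading comes with each control period).
- optics.get_image(name): name is "side" or "top" or "wrist"; returns a dict with "pixels" (384x512x3 uint8, blue, green, red), "camera_matrix" (3x3 intrinsics, pixels), "rvec" (rotation vector, rad) and "tvec" (3), from world to camera coordinates, as OpenCV has them. Camera axes: x right, y down, z forward; pixel columns grow to the right and rows downward; lengths in m; the calibration is good to about 2 mm. The wrist camera is an equidistant fisheye: a pixel r from the principal point sees the ray r / f radians off the axis. A picture is of the moment at which its call begins. There is no depth.
- order.close_job(): hands the job in; it is judged then, once.
Trained networks look in the newest picture that a camera, given by its name, has taken for a name from the list of things; names that differ only in an ending like _2 or _b are one class to them, and where a whole thing is asked for, a point or a joint stands for the part that bears it (a point fixed in the world has none). Each returns a list of dicts, best first, with "score" (0 to 1); they miss things now and then, are a little off and sometimes report something else, mostly with a low value. They report only what shows in the picture. A call takes as long as a camera call.
- spotter.find_in(thing, camera): "point" ([x, y, z] in m, in world coordinates, good to about 4 mm: the middle of the surface that is visible of it).
- spotter.cut_out(thing, camera): "pixels" (384x512 bool, what is visible of it).
- spotter.mark_of(thing, camera): "point" ([x, y, z] in m, in world coordinates, good to about 4 mm: a listed point, or the origin of a listed thing).
The state is a dict: "time_s": time; "q": joint angles; "qvel": joint speeds; "joint_efforts": joint torques, N m; "position": TCP position; "tool_rot": TCP orientation; "ft_force": force on the tool from outside, world axes, zero at the start; "wrist_torque": the same for the moment, N m; "grip_width": finger opening in m; "gripper_force": force on a finger pad.
Only numpy, scipy, OpenCV 4.12 (cv2) and the standard library are available. Lean on these libraries where they do the work, as an engineer would, in place of code of your own. Each camera call takes 0.05 s, during which the arm holds its last target. There are 200 camera calls.

## Working session

There is one attempt and no reset: what is moved stays moved. The work goes in short steps, Python scripts to look and compute and a tool call to move; the robot and the scene stay as the last step left them, time stands still between calls to the robot, and variables do not carry over. Pictures are saved under pics/ and viewed, at most 10 in all, crops included, and the job is handed in when it is done.

Besides the shell and the picture viewer there is one more tool, called after "Emit:" as name(argument=value, ...) on one line, values as JSON. move_arm: Moves the arm, as the interface text tells. Its arguments: {"type":"object","properties":{"series":{"type":"string"},"force":{"type":"number"}},"required":["series"]}

```bash
mkdir -p pics && python3 - <<'E'
from rig import observe, optics, order, spotter
import cv2, numpy as np
s=observe(); print(s['time_s'],s['position'],np.round(s['tool_rot'],3).tolist(),s['grip_width'],s['ft_force'])
ims={c:optics.get_image(c) for c in ('top','side')}
cv2.imwrite('pics/a.png',np.vstack([ims['top']['pixels'],ims['side']['pixels']])[:, :])
cv2.imwrite('pics/top.png',ims['top']['pixels']);cv2.imwrite('pics/side.png',ims['side']['pixels'])
for t in ['rail','carrier_mark','push_left','push_right','gun','station','nose','grip_back','trigger_face']:
  for c in ('top','side'):
    try: print(t,c,[(round(d['score'],2),np.round(d['point'],4).tolist()) for d in spotter.mark_of(t,c)[:2]])
    except Exception as e: print(t,c,e)
print(observe()['time_s'])
E
```

```text
0.0 [ 0.16660411 -0.52384922  0.23072397] [[0.953, 0.303, -0.0], [0.303, -0.953, 0.001], [0.0, -0.001, -1.0]] 0.08524292624591756 [ 0.10226968  0.22134859 -1.18932656]
rail top [(0.85, [0.5896, 0.0201, 0.0023]), (0.72, [0.4657, -0.0342, 0.0574])]
rail side [(0.64, [0.589, 0.0193, -0.002])]
carrier_mark top [(0.91, [0.5646, 0.1472, 0.0251])]
carrier_mark side [(0.59, [0.5671, 0.1443, 0.0308]), (0.21, [0.7843, -0.0498, -0.0006])]
push_left top [(0.55, [0.6117, 0.2036, 0.0649]), (0.55, [0.4663, -0.0345, 0.055])]
push_left side [(0.59, [0.6091, 0.2078, 0.0657]), (0.26, [0.5885, 0.0201, -0.0009])]
push_right top [(0.63, [0.5915, 0.0834, 0.0633]), (0.6, [0.4648, 0.0352, 0.0044])]
push_right side [(0.75, [0.5943, 0.0864, 0.0632])]
gun top [(0.92, [0.4649, 0.0361, 0.0001]), (0.62, [0.6087, 0.2038, 0.0657])]
gun side [(0.95, [0.4632, 0.0383, -0.0065]), (0.53, [0.5897, 0.0828, 0.0641])]
station top [(0.88, [0.5544, 0.0257, 0.0281])]
station side [(0.86, [0.55, 0.0216, 0.0285])]
nose top [(0.77, [0.5509, 0.0289, 0.0553]), (0.44, [0.4876, 0.3876, -0.0024])]
nose side [(0.56, [0.5478, 0.0243, 0.0524])]
grip_back top [(0.9, [0.4071, -0.0267, 0.0562]), (0.47, [0.5546, 0.0273, 0.0282])]
grip_back side [(0.74, [0.4146, -0.0249, 0.0551]), (0.63, [0.786, -0.0466, -0.0018])]
trigger_face top [(0.6, [0.4652, -0.0351, 0.0582])]
trigger_face side [(0.53, [0.4674, -0.0311, 0.0561])]
1.0
```

View pics/top.png

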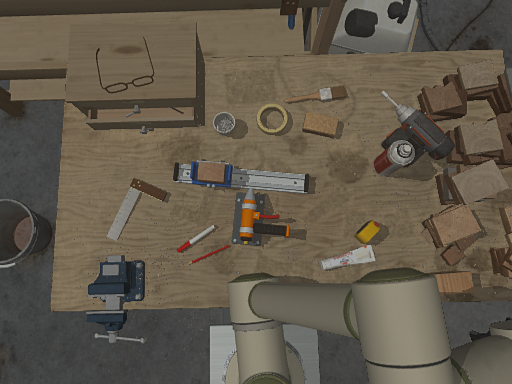

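View pics/side.png

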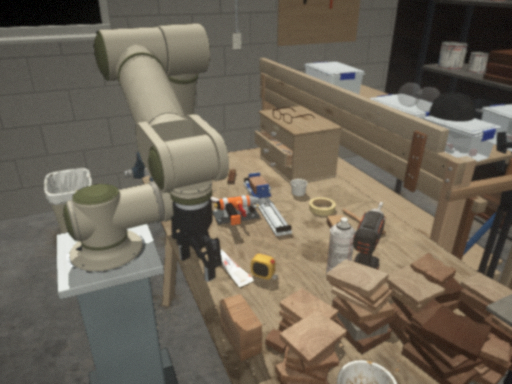

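```bash
python3 - <<'E'
from rig import spotter, observe
import numpy as np
for t in ['tape_measure','marker_1','try_square','masking_tape','glue_tube','sanding_block','pencil_1']:
    print(t,[(round(d['score'],2),np.round(d['point'],3).tolist()) for d in spotter.mark_of(t,'top')[:2]])
E
```

```text
tape_measure [(0.75, [0.336, -0.255, -0.001])]
marker_1 [(0.48, [0.405, 0.198, -0.001])]
try_square [(0.82, [0.484, 0.385, -0.004])]
masking_tape [(0.58, [0.787, -0.047, 0.004]), (0.56, [0.356, 0.163, 0.004])]
glue_tube [(0.66, [0.335, -0.255, -0.003])]
sanding_block [(0.71, [0.76, -0.198, -0.0])]
pencil_1 [(0.66, [0.354, 0.164, 0.005])]
```

The top view shows the carrier at about (210,173) on the rail, left of the gun's nose at (249,192). The grip and trigger are near (270,225), and no bystanders sit in the working corridor. The side view agrees with this. Next I'll fit the frames.

```bash
cat > h.py <<'E'
from rig import observe, optics, order, spotter
import numpy as np
from scipy.optimize import least_squares
def marks(names,cams=('top','side'),thr=.5):
    out={}
    for c in cams:
        optics.get_image(c)
        for n in names:
            r=spotter.mark_of(n,c)
            if r and r[0]['score']>=thr: out.setdefault(n,[]).append(r[0]['point'])
    return out
def go(x,y,z,yaw):           # yaw of tool y axis, deg; prints move from the present pose
    s=observe(); R=s['tool_rot']; d=R.T@(np.array([x,y,z])-s['position'])*100
    cur=np.degrees(np.arctan2(R[1,1],R[0,1]))
    print('shift cm',np.round(d,2),'turn',round(cur-yaw,2),'t',s['time_s'],'pos',np.round(s['position'],4))
E
python3 - <<'E'
from h import *
obs=[('g',(0,0),[(.4649,.0361),(.4632,.0383)]),('g',(.089,0),[(.5544,.0257),(.55,.0216)]),('g',(-.044,-.068),[(.4071,-.0267),(.4146,-.0249)]),('g',(.012,-.068),[(.4652,-.0351),(.4674,-.0311),(.4657,-.0342),(.4663,-.0345)]),
('r',(.0,0),[(.5896,.0201),(.589,.0193)]),('c',(-.035,0),[(.5646,.1472),(.5671,.1443)]),('c',(0,.06),[(.6117,.2036),(.6091,.2078)]),('c',(0,-.06),[(.5915,.0834),(.5943,.0864)])]
def f(p):
    gx,gy,a,rx,ry,q,dx=p; R=np.array([[np.cos(a),-np.sin(a)],[np.sin(a),np.cos(a)]]); r=[]
    for k,l,os in obs:
        l=np.array(l)+(0,q if k=='c' else 0)+((dx,0) if l==(-.044,-.068) or l==(.012,-.068) else (0,0))
        P=R@l+((gx,gy) if k=='g' else (rx,ry))
        for o in os:r+=list(P-o)
    return np.array(r)*1000
s=least_squares(f,[.464,.037,-.14,.59,.02,.12,0],loss='soft_l1',f_scale=3)
gx,gy,a,rx,ry,q,dx=s.x; print(np.round(s.x,4),np.degrees(a)); print(np.round(f(s.x).reshape(-1,2),1).tolist())
R=np.array([[np.cos(a),-np.sin(a)],[np.sin(a),np.cos(a)]]); 
st=R.T@(np.array([gx,gy])-(rx,ry)); print('gun in rail',st,'station q',st[1])
yaw=np.degrees(a)
P=lambda l:R@np.array(l)+(rx,ry)
p=P((0,q+.06+.027)); print(p); go(*p,.16,yaw); go(*p,.050,yaw)
print('push final finger centre (half 11mm)',P((0,st[1]+.071)))
E
```

```text
[ 0.4639  0.0356 -0.1177  0.5874  0.0199  0.1248 -0.0017] -6.746261492774028
[[-1.0, -0.5], [0.7, -2.7], [-2.1, -0.6], [2.3, 3.5], [3.5, 0.1], [-4.0, -1.7], [1.0, 1.9], [-1.2, -2.1], [0.5, 1.0], [-0.1, 1.3], [-2.2, -0.2], [-1.6, 0.6], [2.7, 0.8], [0.2, 3.7], [-2.6, -0.1], [0.0, -4.3], [3.5, 0.9], [0.7, -2.1]]
gun in rail [-0.12444497  0.00107805] station q 0.0010780541306138053
[0.61227308 0.23027626]
shift cm [ 65.33 -58.4    7.13] turn -65.62 t 1.35 pos [ 0.1666 -0.5242  0.2313]
shift cm [ 65.33 -58.4   18.13] turn -65.62 t 1.35 pos [ 0.1666 -0.5242  0.2313]
push final finger centre (half 11mm) [0.59585391 0.09147381]
```

Emit:
move_arm(series="65.3 -58.4 6 -65.6 -1;65.3 -58.4 6 -65.6 -1;65.3 -58.4 6 -65.6 -1;65.3 -58.4 6 -65.6 -1;65.3 -58.4 6 -65.6 -1;65.3 -58.4 6 -65.6 -1;65.3 -58.4 6 -65.6 -1;65.3 -58.4 6 -65.6 -1", force=30)

```text
time_s: 2.35
position: [0.4211, -0.0928, 0.1973]
tool_rot: [[0.118, 0.993, 0.001], [0.993, -0.118, -0.001], [-0.0, 0.001, -1.0]]
ft_force: [1.0, -0.6, 0.7]
grip_width: -0.0001
gripper_force: 0.0
```

```bash
python3 -c "
from h import *
go(.6123,.2303,.16,-6.75)"
```

```text
shift cm [34.33 15.18  3.73] turn -0.01 t 2.35 pos [ 0.4211 -0.0928  0.1973]
```

Emit:
move_arm(series="34.3 15.2 3.7 0 -1;34.3 15.2 3.7 0 -1;34.3 15.2 3.7 0 -1;34.3 15.2 3.7 0 -1;34.3 15.2 3.7 0 -1;34.3 15.2 3.7 0 -1;34.3 15.2 3.7 0 -1;34.3 15.2 3.7 0 -1")

```text
time_s: 3.35
position: [0.6113, 0.2279, 0.1599]
tool_rot: [[0.118, 0.993, -0.001], [0.993, -0.118, -0.0], [-0.0, -0.001, -1.0]]
ft_force: [0.1, 0.4, -0.1]
grip_width: -0.0002
gripper_force: 0.0
```

```bash
python3 - <<'E'
from h import *
import cv2
go(.6123,.2303,.05,-6.75)
m=marks(['push_left','push_right','carrier_mark'],('top','side','wrist'),.3)
for k,v in m.items(): print(k,np.round(v,4).tolist())
m=marks(['station','nose','grip_back','trigger_face'],('wrist',),.3)
for k,v in m.items(): print(k,np.round(v,4).tolist())
cv2.imwrite('pics/w.png',optics.get_image('wrist')['pixels'])
E
```

```text
shift cm [ 0.26  0.07 10.99] turn -0.0 t 3.35 pos [0.6113 0.2279 0.1599]
push_left [[0.6088, 0.2048, 0.0641], [0.606, 0.2076, 0.0635], [0.6116, 0.2007, 0.0633]]
push_right [[0.5946, 0.0804, 0.0597], [0.5944, 0.0828, 0.0656], [0.5947, 0.0859, 0.0612]]
carrier_mark [[0.5672, 0.1482, 0.0226], [0.5684, 0.1447, 0.0331], [0.5708, 0.1484, 0.0268]]
```

View pics/w.png

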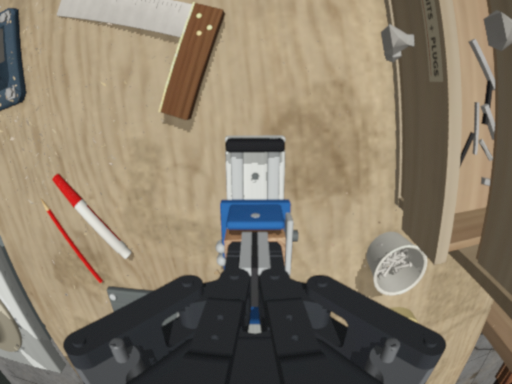

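The wrist view shows the rail running straight up the picture. The blue tab's upper edge is at about row 201, its face near (255,213), and the end stop is at row 145. The shut fingertips are near (255,235). I'll check the finger clearance before descending.

```bash
cat >> h.py <<'E'
import cv2
def ray(cam,u,v,z):
    i=optics.get_image(cam) if isinstance(cam,str) else cam
    K=i['camera_matrix'];R=cv2.Rodrigues(np.array(i['rvec'],float))[0];t=np.array(i['tvec']).ravel()
    a=np.array([(u-K[0,2])/K[0,0],(v-K[1,2])/K[1,1]]);r=np.hypot(*a)
    d=np.r_[np.sin(r)*a/max(r,1e-9),np.cos(r)]; d=R.T@d; c=-R.T@t
    return c+d*(z-c[2])/d[2]
E
python3 - <<'E'
from h import *
i=optics.get_image('wrist'); p=i['pixels'].astype(int)
print(p[135:235:3,245].tolist())
for n,u,v,z in [('tab top outer',255,200,.078),('tab top inner',255,222,.078),('stop inner',255,152,.04),('stop',255,138,.04),('tabL',222,205,.078),('tabR',291,205,.078)]: print(n,np.round(ray(i,u,v,z),4))
E
```

```text
[[146, 164, 173], [79, 82, 80], [37, 34, 34], [44, 42, 41], [43, 40, 40], [35, 34, 33], [157, 162, 160], [167, 172, 170], [167, 172, 170], [170, 174, 172], [218, 224, 222], [219, 224, 222], [219, 224, 222], [219, 224, 222], [219, 224, 222], [218, 223, 222], [218, 223, 222], [218, 223, 222], [218, 223, 221], [218, 223, 222], [213, 219, 217], [204, 207, 204], [124, 77, 37], [144, 89, 41], [121, 73, 33], [122, 73, 33], [124, 76, 34], [126, 76, 35], [128, 78, 36], [166, 104, 49], [181, 116, 54], [149, 94, 49], [77, 84, 92], [143, 144, 142]]
tab top outer [0.6104 0.2234 0.078 ]
tab top inner [0.6081 0.2038 0.078 ]
stop inner [0.6142 0.2549 0.04  ]
stop [0.6156 0.2676 0.04  ]
tabL [0.583  0.2222 0.078 ]
tabR [0.6392 0.2155 0.078 ]
```

Emit:
move_arm(series="0.2 0 6 0 -1;0.2 0 11 0 -1;0.2 0 11 0 -1")

```text
time_s: 4.68
position: [0.6099, 0.2298, 0.0469]
tool_rot: [[0.118, 0.993, -0.008], [0.993, -0.118, -0.001], [-0.002, -0.007, -1.0]]
ft_force: [-0.0, -0.1, 0.4]
grip_width: 0.0001
gripper_force: 0.0
```

Emit:
move_arm(series="-2 -0.24 0 0 -1;-4 -0.47 0 0 -1;-6 -0.7 0 0 -1;-8 -0.94 0 0 -1;-9 -1.06 0 0 -1;-10 -1.18 0 0 -1;-10 -1.18 0 0 -1")

```text
time_s: 5.55
position: [0.5881, 0.1316, 0.05]
tool_rot: [[0.118, 0.993, -0.001], [0.993, -0.118, -0.0], [-0.0, -0.001, -1.0]]
ft_force: [0.5, -0.2, 0.7]
grip_width: 0.0002
gripper_force: 0.0
```

I added an unneeded sideways term there, since tool x already runs along the rail. It's still within the tab, and I'll correct it. Checking the carrier now.

```bash
python3 - <<'E'
from h import *
m=marks(['push_left','push_right','carrier_mark','station'],('top','side'),.3)
for k,v in m.items(): print(k,np.round(v,4).tolist())
cv2.imwrite('pics/w2.png',optics.get_image('wrist')['pixels'])
go(.5995,.1316,.05,-6.75)
E
```

```text
push_left [[0.598, 0.1141, 0.0662], [0.5954, 0.1186, 0.0645]]
push_right [[0.5837, -0.0083, 0.0627], [0.5822, -0.0055, 0.0675]]
carrier_mark [[0.5558, 0.0572, 0.0256], [0.5576, 0.0567, 0.0311]]
station [[0.5538, 0.0259, 0.0258], [0.5518, 0.0196, 0.0311]]
shift cm [0.06 1.12 0.01] turn -0.0 t 6.1 pos [0.5883 0.1323 0.0501]
```

View pics/w2.png

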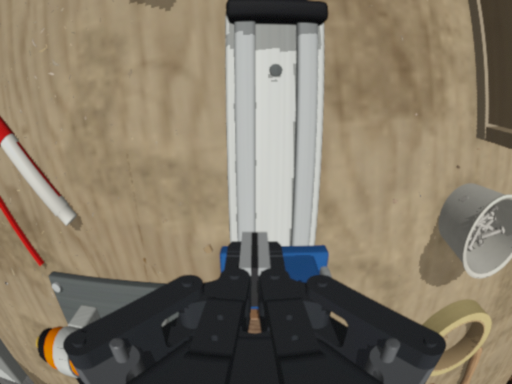

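The carrier has come along. The fingers are in contact with the tab, toward its front side, at about (255,245). About 33 mm remains. I'll back off, centre on the tab, then push slowly.

Emit:
move_arm(series="0.5 0 0 0 -1;0.5 1.1 0 0 -1;0 1.1 0 0 -1;-0.7 1.1 0 0 -1;-1.4 1.1 0 0 -1;-2 1.1 0 0 -1;-2 1.1 0 0 -1")

```text
time_s: 6.98
position: [0.5968, 0.1104, 0.0502]
tool_rot: [[0.119, 0.993, -0.0], [0.993, -0.119, -0.0], [-0.0, -0.0, -1.0]]
ft_force: [0.6, 0.6, -0.2]
grip_width: -0.0003
gripper_force: 0.0
```

Emit:
move_arm(series="-0.2 0 0 0 -1;-0.4 0 0 0 -1;-0.4 0 0 0 -1")

```text
time_s: 7.35
position: [0.5965, 0.1082, 0.0503]
tool_rot: [[0.117, 0.993, 0.001], [0.993, -0.117, 0.002], [0.002, 0.0, -1.0]]
ft_force: [1.3, 6.4, 0.6]
grip_width: -0.0002
gripper_force: 3.1
```

```bash
python3 - <<'E'
from h import *
m=marks(['push_left','push_right','carrier_mark','station','nose'],('top','side'),.3)
for k,v in m.items(): print(k,np.round(v,4).tolist())
E
```

```text
push_left [[0.5969, 0.0968, 0.0676], [0.5959, 0.0986, 0.0646]]
push_right [[0.5799, -0.0236, 0.0595], [0.5767, -0.0232, 0.0627]]
carrier_mark [[0.5528, 0.0385, 0.0242], [0.5591, 0.0381, 0.0315]]
station [[0.5518, 0.0239, 0.0258], [0.3526, 0.1632, -0.0033]]
nose [[0.5545, 0.0286, 0.052], [0.5486, 0.0271, 0.0528]]
```

Emit:
move_arm(series="-0.15 0 0 0 -1;-0.3 0 0 0 -1;-0.3 0 0 0 -1")

```text
time_s: 8.32
position: [0.5961, 0.105, 0.0503]
tool_rot: [[0.117, 0.993, 0.001], [0.993, -0.117, 0.001], [0.001, 0.0, -1.0]]
ft_force: [0.5, 5.3, 0.0]
grip_width: 0.0001
gripper_force: 2.5
```

Emit:
move_arm(series="-0.1 0 0 0 -1;-0.2 0 0 0 -1;-0.2 0 0 0 -1")

```text
time_s: 8.7
position: [0.5958, 0.102, 0.0502]
tool_rot: [[0.118, 0.993, -0.0], [0.993, -0.118, -0.0], [-0.0, -0.0, -1.0]]
ft_force: [0.6, 2.5, 0.8]
grip_width: -0.0001
gripper_force: 1.1
```

Emit:
move_arm(series="-0.1 0 0 0 -1;-0.2 0 0 0 -1;-0.2 0 0 0 -1")

```text
time_s: 9.07
position: [0.5955, 0.0997, 0.0501]
tool_rot: [[0.118, 0.993, -0.0], [0.993, -0.118, -0.0], [-0.0, -0.0, -1.0]]
ft_force: [0.4, 0.4, 0.0]
grip_width: -0.0002
gripper_force: 0.0
```

```bash
python3 - <<'E'
from h import *
for _ in range(2):
  m=marks(['push_left','push_right','carrier_mark','station','nose','gun'],('top','side'),.3)
  for k,v in m.items(): print(k,np.round(v,4).tolist())
i=optics.get_image('top')['pixels'][150:250,160:320]
j=optics.get_image('side')['pixels'][160:250,200:310]
i=cv2.resize(i,None,fx=4.5,fy=4.5,interpolation=2)
cv2.imwrite('pics/t3.png',i)
E
```

```text
push_left [[0.5943, 0.0834, 0.066], [0.5945, 0.0829, 0.0663]]
push_right [[0.5808, -0.0417, 0.0626], [0.5793, -0.0408, 0.0642]]
carrier_mark [[0.5541, 0.0255, 0.0238], [0.418, -0.3256, -0.0041]]
station [[0.5801, -0.0366, 0.0637], [0.5523, 0.021, 0.0285]]
nose [[0.5552, 0.0274, 0.0554], [0.5507, 0.0296, 0.0533]]
gun [[0.4647, 0.0403, -0.0006], [0.4605, 0.0385, -0.0032]]
push_left [[0.5961, 0.081, 0.0655], [0.5928, 0.0817, 0.0658]]
push_right [[0.5804, -0.0415, 0.063], [0.5814, -0.0399, 0.0674]]
carrier_mark [[0.5532, 0.0182, 0.024], [0.5544, 0.0239, 0.0311]]
station [[0.5497, 0.0227, 0.0239], [0.5509, 0.0212, 0.0309]]
nose [[0.553, 0.0272, 0.0532], [0.5464, 0.0279, 0.0565]]
gun [[0.4622, 0.0374, 0.0042], [0.4647, 0.0375, -0.0043]]
```

View pics/t3.png

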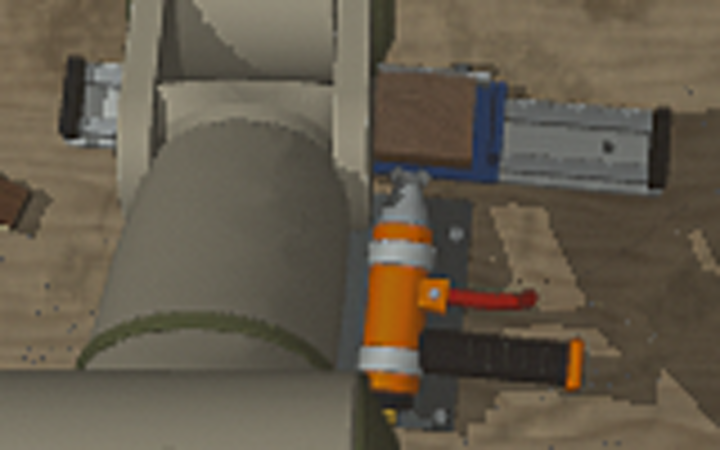

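The top view shows the nose tip at about (408,178), opposite the carrier front, with the trigger at (490,298) and the grip at (500,355). The push force dropped and the tab is now about 6 mm ahead of the finger, so the carrier has clicked in. Next I'll retreat and go over the grip.

Emit:
move_arm(series="0.8 0 0 0 -1;0.8 0 -6 0 -1;0.8 0 -12 0 -1;-5 -5 -12 0 1;-10 -10 -12 0 1;-14.6 -14.6 -12 0 1;-14.6 -14.6 -12 0 1;-14.6 -14.6 -12 0 1")

```text
time_s: 11.58
position: [0.4328, -0.028, 0.1706]
tool_rot: [[0.12, 0.993, 0.001], [0.993, -0.12, -0.0], [-0.0, 0.001, -1.0]]
ft_force: [0.5, 0.8, -0.3]
grip_width: 0.0854
gripper_force: 0.0
```

```bash
python3 - <<'E'
from h import *
for _ in range(2):
  m=marks(['carrier_mark','station','grip_back','trigger_face'],('top','side','wrist'),.3)
  for k,v in m.items(): print(k,np.round(v,4).tolist())
cv2.imwrite('pics/w4.png',optics.get_image('wrist')['pixels'])
go(.4335,-.0285,.031,-6.75)
E
```

```text
carrier_mark [[0.5539, 0.022, 0.0252], [0.554, 0.0228, 0.03]]
station [[0.5539, 0.0279, 0.0288], [0.553, 0.0206, 0.0283], [0.5517, 0.0226, 0.0281]]
grip_back [[0.4086, -0.0282, 0.0558], [0.4103, -0.0252, 0.0572], [0.4083, -0.0309, 0.0572]]
trigger_face [[0.463, -0.0317, 0.0557], [0.4672, -0.0307, 0.0575]]
carrier_mark [[0.5523, 0.0215, 0.0207], [0.556, 0.0208, 0.0291], [0.5554, 0.0278, 0.025]]
station [[0.5521, 0.0234, 0.0296], [0.5542, 0.0192, 0.0284], [0.5518, 0.0265, 0.0259]]
grip_back [[0.4047, -0.0257, 0.0547], [0.411, -0.0237, 0.0556], [0.4119, -0.0285, 0.0587]]
trigger_face [[0.4654, -0.0329, 0.0547], [0.467, -0.0299, 0.0543]]
shift cm [-0.08  0.02 13.92] turn -0.01 t 13.125 pos [ 0.4334 -0.0277  0.1702]
```

View pics/w4.png

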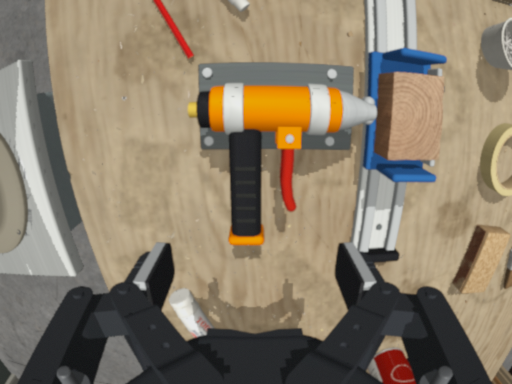

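The wrist view shows the grip's rear edge at column 232, the trigger's front at 295, and the tool centre at 256. That puts the tool centre about 21.5 mm ahead of grip_back, as wanted, and the block faces the nose. Descending now.

Emit:
move_arm(series="0 0 5 0 1;0 0 9.5 0 1;0 0 12 0 1;0 0 13.9 0 1;0 0 13.9 0 1")

```text
time_s: 13.75
position: [0.4329, -0.0275, 0.0304]
tool_rot: [[0.118, 0.993, -0.002], [0.993, -0.118, 0.001], [0.001, -0.002, -1.0]]
ft_force: [-0.4, 0.1, -0.1]
grip_width: 0.0853
gripper_force: 0.0
```

Emit:
move_arm(series="0 0 0 0 0.4;0 0 0 0 0.2;0 0 0 0 0.1;0 0 0 0 0.1", force=20)

```text
time_s: 14.25
position: [0.4352, -0.0284, 0.0329]
tool_rot: [[0.118, 0.993, 0.005], [0.993, -0.118, -0.002], [-0.001, 0.005, -1.0]]
ft_force: [1.2, -2.3, 10.5]
grip_width: 0.0471
gripper_force: 9.5
```

Emit:
move_arm(series="0 0 0 0 -0.1;0 0 0 0 -0.3;0 0 0 0 -0.3;0 0 0 0 -0.3;0 0 0 0 -0.3;0 0 0 0 -0.3", force=30)

```text
time_s: 15.0
position: [0.4348, -0.0284, 0.033]
tool_rot: [[0.118, 0.993, 0.005], [0.993, -0.118, -0.002], [-0.001, 0.005, -1.0]]
ft_force: [-0.7, -2.3, 12.7]
grip_width: 0.0463
gripper_force: 28.7
```

```bash
python3 - <<'E'
from h import *
s=observe(); print(s['position'],s['ft_force'],s['grip_width'])
i=optics.get_image('top')['pixels'][150:250,200:340]
cv2.imwrite('pics/w5.png',np.hstack([cv2.resize(i,(400,300)),cv2.resize(optics.get_image('wrist')['pixels'],(400,300))]))
m=marks(['carrier_mark','station','grip_back','trigger_face'],('top','side'),.3)
for k,v in m.items(): print(k,np.round(v,4).tolist())
E
```

```text
[ 0.43484591 -0.0283511   0.03299317] [-0.73491629 -2.31745033 12.69350034] 0.04631094055212077
carrier_mark [[0.5526, 0.0221, 0.025], [0.5539, 0.0217, 0.0295]]
station [[0.5506, 0.0274, 0.0279], [0.5521, 0.0235, 0.0325]]
trigger_face [[0.3374, -0.2574, -0.0029], [0.4554, -0.0274, 0.0566]]
grip_back [[0.4145, -0.026, 0.057]]
```

View pics/w5.png

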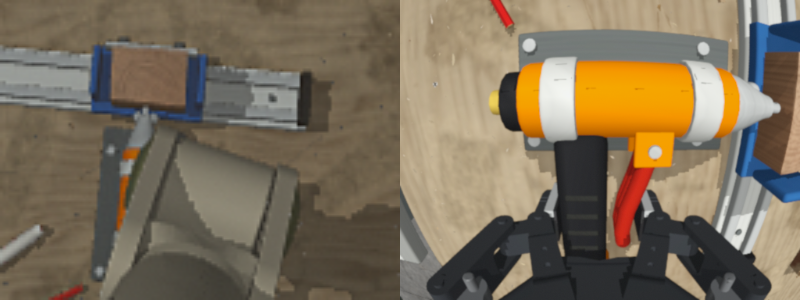

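The left half shows the carrier still in front of the nose. The right half shows the trigger swung back toward the grip between the pads. The width is stalled at 46 mm under 29 N, so the trigger is home. I'll squeeze slightly harder for certainty, then release.

Emit:
move_arm(series="0 0 0 0 -0.3;0 0 0 0 -0.3;0 0 0 0 -0.3;0 0 0 0 -0.3", force=45)

```text
time_s: 16.1
position: [0.4347, -0.0283, 0.0331]
tool_rot: [[0.118, 0.993, 0.004], [0.993, -0.118, -0.002], [-0.001, 0.005, -1.0]]
ft_force: [-2.2, -2.1, 16.2]
grip_width: 0.046
gripper_force: 42.8
```

Emit:
move_arm(series="0 0 0 0 0.3;0 0 0 0 1;0 0 0 0 1;0 0 0 0 1;0 0 0 0 1;0 0 0 0 1")

```text
time_s: 16.85
position: [0.4334, -0.0276, 0.0312]
tool_rot: [[0.118, 0.993, -0.0], [0.993, -0.118, 0.0], [0.0, -0.0, -1.0]]
ft_force: [0.2, -0.6, 0.4]
grip_width: 0.0854
gripper_force: 0.0
```

Emit:
move_arm(series="0 0 -2 0 1;0 0 -6 0 1;0 0 -12 0 1;0 0 -16 0 1;0 0 -16 0 1;0 0 -16 0 1")

```text
time_s: 17.6
position: [0.4329, -0.0275, 0.1903]
tool_rot: [[0.118, 0.993, -0.001], [0.993, -0.118, 0.0], [0.0, -0.001, -1.0]]
ft_force: [-0.5, 0.9, -1.1]
grip_width: 0.0853
gripper_force: 0.0
```

```bash
python3 - <<'E'
from h import *
for _ in range(2):
  m=marks(['carrier_mark','station','grip_back','trigger_face','push_left','push_right'],('top','side','wrist'),.3)
  for k,v in m.items(): print(k,np.round(v,4).tolist())
cv2.imwrite('pics/w6.png',optics.get_image('wrist')['pixels'])
E
```

```text
carrier_mark [[0.5537, 0.0232, 0.0244], [0.5563, 0.0215, 0.0287], [0.5536, 0.0234, 0.0269]]
station [[0.551, 0.027, 0.0263], [0.5486, 0.022, 0.0304], [0.5499, 0.0271, 0.0307]]
grip_back [[0.4072, -0.0275, 0.0574], [0.4109, -0.027, 0.0567], [0.4126, -0.0289, 0.0556]]
push_left [[0.5928, 0.0781, 0.0676], [0.5944, 0.0869, 0.0631], [0.5978, 0.0771, 0.0658]]
push_right [[0.5777, -0.0403, 0.0608], [0.5777, -0.0355, 0.0659], [0.5771, -0.0382, 0.0629]]
trigger_face [[0.4684, -0.0338, 0.0537], [0.4654, -0.0333, 0.0571]]
carrier_mark [[0.5522, 0.0218, 0.0245], [0.5551, 0.0251, 0.0319], [0.5537, 0.0252, 0.0236]]
station [[0.555, 0.0253, 0.0268], [0.5538, 0.0209, 0.0288], [0.5521, 0.0245, 0.0263]]
grip_back [[0.4059, -0.0278, 0.055], [0.413, -0.0269, 0.0565], [0.4113, -0.0291, 0.0577]]
trigger_face [[0.5791, -0.043, 0.0594], [0.5554, 0.0234, 0.0317], [0.4673, -0.0301, 0.0574]]
push_left [[0.5942, 0.0792, 0.0662], [0.5956, 0.0834, 0.0663], [0.5971, 0.0792, 0.0632]]
push_right [[0.5808, -0.0404, 0.0614], [0.7603, -0.2055, 0.0018], [0.5781, -0.0385, 0.0646]]
```

View pics/w6.png

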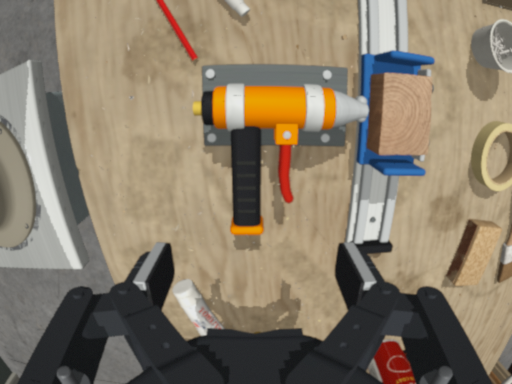

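The wrist view shows the trigger sprung back at about (287,175) and the block in front of the nose at (365,108). The carrier and station marks agree to about 1 mm, and nothing is being touched. Handing in.

```bash
python3 -c "
from rig import order
print(order.close_job())"
```

```text
the job is handed in; nothing more can be done
None
```

I handed the job in at about 18 s: the carrier is clicked into the detent (marks agree to about 1 mm), the trigger was squeezed home, held about a second and sprang back, and I saw no bystander move; the judge's verdict was not shown.

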